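Bring a tripped socket strip back on for the mosquito repeller

TASK

The socket strip on the laundry counter has tripped and everything on it is off. Press the popped-out breaker button fully in, then switch on the main switch, then switch on only the socket that the mosquito repeller is plugged into. Only press: keep the other two sockets off throughout, leave all three plug-in devices seated as they are, and do not shift the tub, the soap dish or the scoop.

Things in the scene. Friction and masses are not known exactly. Their poses are not given: they have to be found in the camera images.
- strip: White socket strip 100 x 384 x 38 mm (its x, y, z), fixed. Origin: centre of its underside, on the counter; +x points across it, away from the robot; +y along it to the main switch end. Near (-x) edge: a row of four black rockers, the large main one at the +y end, then one per socket. Far edge: breaker button behind the main switch, then three black sockets 80 mm apart, each behind its own rocker
- breaker_top (a point): Centre of the top of the breaker's round black push button, 12 mm across, in a steel collar (21 mm across, 5 mm above the strip's deck) at the far +y corner of the strip. Popped out at the start, its top 53 mm above the counter, 10 mm above the collar; pressed straight down 7 mm it latches in, 3 mm above the collar
- breaker (a joint): Travel of the breaker button: 0 = popped out (start), 0.007 m = fully in. Over-centre spring: about 4 N starts it down, and past half travel it snaps home and stays by itself
- main_on (a point): Press point of the main switch, the largest rocker: 36 mm (strip x) x 28 mm (strip y), two facets in a shallow V tilting about its middle. The point is on top of its ON facet, at a small ridge 13 mm from the middle towards the strip's near (-x) edge. It moves with the rocker: 47 mm above the counter when off, 44 at the tipping point, 42 when on
- main (a joint): Angle of the main switch: 0 = off (near end up, start), 0.4 rad = on (near end down). Over-centre spring: about 3.5 N at the press point starts it, past half-way (0.2 rad) it snaps over and stays
- rocker_a_on (a point): Press point of the rocker of the left-hand (next to the main switch) socket: 28 mm (strip x) x 20 mm (strip y), made like the main switch. The point is on top of its ON facet, 10 mm from the middle towards the strip's near (-x) edge; height above the counter 46 mm when off, 44 at the tipping point, 42 when on
- rocker_a (a joint): Angle of the rocker of the left-hand (next to the main switch) socket: 0 = off (near end up, start), 0.4 rad = on (near end down). Snaps over past 0.2 rad; about 3 N at the press point
- socket_a (a point): Centre of the face of the left-hand (next to the main switch) socket, 40 mm above the counter, 47 mm behind the middle of its rocker (rocker_a)
- rocker_b_on (a point): Press point of the rocker of the middle socket: 28 mm (strip x) x 20 mm (strip y), made like the main switch. The point is on top of its ON facet, 10 mm from the middle towards the strip's near (-x) edge; height above the counter 46 mm when off, 44 at the tipping point, 42 when on
- rocker_b (a joint): Angle of the rocker of the middle socket: 0 = off (near end up, start), 0.4 rad = on (near end down). Snaps over past 0.2 rad; about 3 N at the press point
- socket_b (a point): Centre of the face of the middle socket, 40 mm above the counter, 47 mm behind the middle of its rocker (rocker_b)
- rocker_c_on (a point): Press point of the rocker of the right-hand socket: 28 mm (strip x) x 20 mm (strip y), made like the main switch. The point is on top of its ON facet, 10 mm from the middle towards the strip's near (-x) edge; height above the counter 46 mm when off, 44 at the tipping point, 42 when on
- rocker_c (a joint): Angle of the rocker of the right-hand socket: 0 = off (near end up, start), 0.4 rad = on (near end down). Snaps over past 0.2 rad; about 3 N at the press point
- socket_c (a point): Centre of the face of the right-hand socket, 40 mm above the counter, 47 mm behind the middle of its rocker (rocker_c)
- repeller_center (a point): Mosquito repeller plugged into one of the three sockets: low ivory oblong case 44 mm (strip x) x 64 mm (strip y) x 38 mm high, with three rounded guard ribs on top over a flat brown tablet. The point: middle of the case, 19 mm above the socket face. Loose, it only sits by its pins
- nightlight_center (a point): Plug-in night light in another socket: round, 44 mm across, 42 mm high, with a domed top. The point: its middle, 21 mm above the socket face
- charger_center (a point): Plug-in charger in another socket: ivory block 36 x 40 x 44 mm with two narrow ports in its top. The point: its middle, 22 mm above the socket face
- tub: Closed teal detergent tub, 120 x 160 mm, 150 mm high, standing loose to the left of the strip; origin: centre of its underside
- dish: White ceramic soap dish 85 x 120 x 22 mm with a bar of soap, loose on a rubber mat to the right of the strip; origin: centre of its underside
- scoop: Purple plastic scoop, cup 60 x 70 x 35 mm with a 110 mm handle along its +y, lying loose on the left, nearer the robot than the tub; origin: centre of the cup's underside
Mind the look-alikes: they are no part of the job. Leave any blue or red look-alike of the part that bears repeller_center alone.

How it is judged:
By the outcome, as a careful person would: the job done as asked, in the order asked, and still so for the second after the job is handed in, with the robot touching nothing.
It also fails if it takes over 38 s, if anything falls off the work surface, if the arm or the gripper's body presses on something with over 40 N, if the wrist force passes 120 N, or if a joint passes its speed limit or range.

ROBOT

A 6-joint arm with a two-finger parallel gripper is mounted at the origin on the work surface. World frame = base frame: x ahead of the robot, y to its left, z up, the work surface at z = 0. Lengths are in m, angles in rad, forces in N, time in s.
With the tool pointing down it reaches from about 0.325 to 0.775 m from the base axis. Payload 5.5 kg.
Tool frame: the origin (TCP) lies between the finger pads; the fingertips stand 8 mm ahead of it and the grasp point (between the pads) lies 11 mm behind it (tcp_to_tips is the distance from the TCP to the fingertips, in m); z points along the fingers, y is the line along which they close (so a half turn about z gives the same grasp; the last joint's range is limited). The gripper opens to 88 mm and grips with 3 to 60 N. Pads are 20 mm wide; open, the fingers measure 115 mm over their backs; the gripper's body (75 mm by 178 mm) begins 61 mm behind the grasp point.
Start: joints at [-1.273, 0.091, 1.231, -0, 1.82, -0.057], TCP at [0.208, -0.563, 0.231] pointing down, gripper open.
Joint ranges: [-2.87, 2.87], [-0.86, 2.18], [0.17, 2.46], [-1.51, 4.65], [0.06, 2.69], [-2.65, 2.65]. Speed limits (rad/s): [2.57, 2.57, 3.01, 3.14, 3.14, 3.14].

INTERFACE

Orientations are given as a unit quaternion [w, x, y, z].
In Python, from bench import * gives the robot as it stands. Calls block until the motion is done:
- move_to(position, orientation): joint-space move of the TCP to a pose.
- move_l(position, speed=0.15, orientation=None): straight line of the TCP; orientation=None keeps the orientation; speed is the mean speed in m/s.
- movej(angles): joint-space move.
- gripper_open() and close(): open the fingers fully, or close them until they stop; the grip force is fixed at half the most.
- hold(seconds).
- inverse_kinematics(position, orientation): joint angles nearest the present ones, or None.
- state(): the state.
- get_image(name): name is "scene" or "top" or "wrist"; returns a dict with "frame" (400x640x3 uint8, blue, green, red), "depth" (400x640 float32, m along the optical axis (not along the pixel's ray), 0 where there is no reading), "camera_matrix" (3x3 intrinsics, pixels), "view" (4x4, takes a point from world to camera coordinates). Camera axes: x right, y up, looking along -z (the intrinsics and any distortion apply to the point x, -y, -z); pixel columns grow to the right and rows downward; lengths in m; the calibration is good to about 2 mm. The wrist camera is an equidistant fisheye: a pixel r from the principal point sees the ray r / f radians off the axis. A picture is of the moment at which its call begins.
A pose or a line that the arm cannot do raises IKError and nothing moves.
- job_done(): hands the job in; it is judged then, once.
The state is a dict: "time": time; "joint_pos": joint angles; "dq": joint speeds; "joint_torque": joint torques, N m; "ee_pos": TCP position; "ee_rot": TCP orientation; "ft_force": force on the tool from outside, world axes, zero at the start; "moment": the same for the moment, N m; "finger_gap": finger opening in m; "finger_force": force on a finger pad.
Only numpy, scipy, OpenCV 4.12 (cv2) and the standard library are available. Lean on these libraries where they do the work, as an engineer would, in place of code of your own. Each camera call takes 0.05 s, during which the arm holds its last target. There are 200 camera calls.

## Working session

There is one attempt and no reset: what is moved stays moved. The work goes in short steps, each a Python script; the robot and the scene stay as the last script left them, time stands still between calls to the robot, and variables do not carry over. Pictures are saved under pics/ and viewed, at most 10 in all, crops included, and the job is handed in when it is done.

```bash
ls; mkdir -p pics; python3 - <<'E'
from bench import *
import cv2,numpy as np,pickle
d={n:get_image(n) for n in("scene","top")}
pickle.dump(d,open("im.pkl","wb"))
for n in d:
    cv2.imwrite(f"pics/{n}.png",d[n]["frame"]); print(n,d[n]["camera_matrix"].tolist(),d[n]["view"].round(3).tolist())
s=state();print(s)
E
```

```text
pics
scene [[362.71226714621923, 0.0, 320.5240556451137], [0.0, 362.71226714621923, 203.59783082298915], [0.0, 0.0, 1.0]] [[-0.25, 0.968, -0.005, 0.164], [-0.498, -0.124, 0.858, 0.212], [0.831, 0.217, 0.513, -1.462], [0.0, 0.0, 0.0, 1.0]]
top [[498.9745699751361, 0.0, 320.03061262697355], [0.0, 498.9745699751361, 199.38194354146606], [0.0, 0.0, 1.0]] [[-0.001, -1.0, -0.01, 0.009], [0.999, -0.002, 0.049, -0.549], [-0.049, -0.01, 0.999, -1.57], [0.0, 0.0, 0.0, 1.0]]
{'time': 0.1, 'joint_pos': array([-1.27271114e+00,  9.18130567e-02,  1.23176045e+00, -7.81461873e-06,
        1.81978057e+00, -5.66789683e-02]), 'dq': array([-0.0002271 , -0.00232734, -0.0020401 , -0.00114507,  0.00147209,
       -0.00096057]), 'joint_torque': array([ 2.86168019e-03, -4.47857201e+01, -4.07570171e+01,  7.01341149e-02,
        2.83796206e-02, -1.11938864e-04]), 'ee_pos': array([ 0.20835762, -0.56240101,  0.2296051 ]), 'ee_rot': array([-8.73848114e-04,  9.84308794e-01,  1.76452321e-01, -1.09806848e-04]), 'ft_force': array([ 1.02372223e+00, -1.17860976e-01, -4.85226001e-04]), 'moment': array([-0.01217532,  0.00636677,  0.00373617]), 'finger_force': 0.0, 'finger_gap': 0.08799822684502337}
```

View pics/top.png

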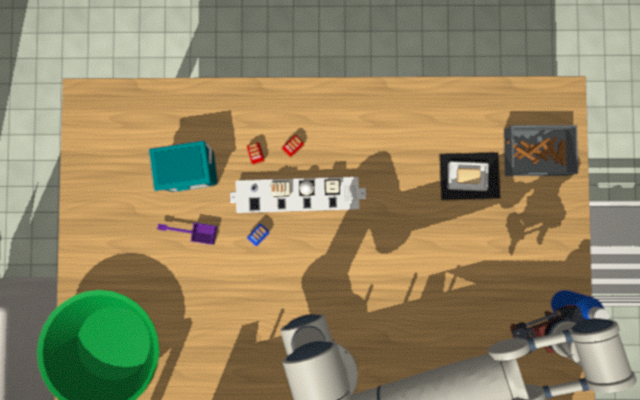

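View pics/scene.png

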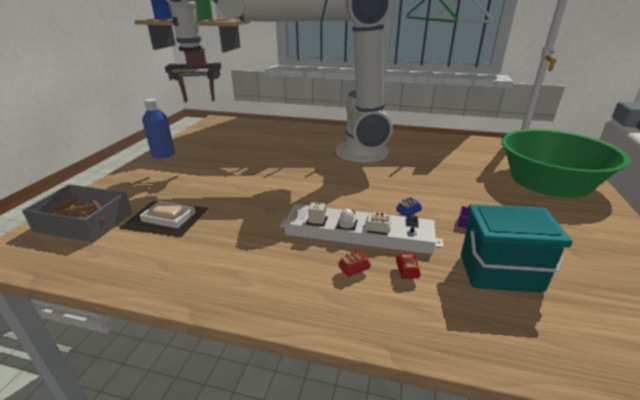

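The top view shows the strip from (232,195) to (360,195). It holds a ribbed ivory device at (280,187), a dome at (306,187) and a block at (332,187). The red look-alikes at (255,152) and (293,144) and the blue one at (258,234) lie loose off the strip. The candidate is therefore the ivory ribbed device behind the rocker next to the main switch. Next I'll localise it coarsely and take a wrist view.

```bash
cat > h.py <<'E'
import numpy as np,cv2
def ray(im,uv,fish=False):
    K=im["camera_matrix"];V=im["view"];R=V[:3,:3]
    x=(uv[0]-K[0,2])/K[0,0];y=(uv[1]-K[1,2])/K[1,1]
    if fish:
        r=np.hypot(x,y);s=np.sin(r)/r if r>1e-9 else 1.;d=np.array([x*s,-y*s,-np.cos(r)])
    else: d=np.array([x,-y,-1.])
    return -R.T@V[:3,3],R.T@d
def onplane(im,uv,z,fish=False):
    o,d=ray(im,uv,fish);return o+d*(z-o[2])/d[2]
def proj(im,p,fish=False):
    K=im["camera_matrix"];c=im["view"][:3,:3]@p+im["view"][:3,3];v=np.array([c[0],-c[1],-c[2]])
    if fish:
        h=np.hypot(v[0],v[1]);t=np.arctan2(h,v[2]);q=v[:2]/h*t
    else: q=v[:2]/v[2]
    return np.array([K[0,0]*q[0]+K[0,2],K[1,1]*q[1]+K[1,2]])
def quat(yaw): # tool down; yaw = direction of tool x in world
    from scipy.spatial.transform import Rotation as R
    q=(R.from_euler('z',yaw)*R.from_quat([1,0,0,0])).as_quat();return np.array([q[3],*q[:3]])
E
python3 - <<'E'
from bench import *
from h import *
import pickle
t=pickle.load(open("im.pkl","rb"))["top"]
print("breaker",onplane(t,(254,187),.053),"main",onplane(t,(254.5,204),.045),"c",onplane(t,(333,202),.045))
print("tub right",onplane(t,(216,185),.15),onplane(t,(211,142),.15))
c=(onplane(t,(254,187),.05)+onplane(t,(333,202),.045))/2
p=np.array([c[0]-.06,c[1],.30])
print(p);close();move_to(p,quat(0))
w=get_image("wrist");pickle.dump(w,open("w.pkl","wb"));cv2.imwrite("pics/w1.png",w["frame"])
print(w["camera_matrix"],w["view"],state()["time"],state()["joint_pos"])
E
```

```text
breaker [0.58606688 0.21289295 0.053     ] main [0.53360056 0.21220758 0.045     ] c [ 0.53937449 -0.03216614  0.045     ]
tub right [0.58490493 0.30978961 0.15      ] [0.71097318 0.32555996 0.15      ]
[0.50283265 0.09057819 0.3       ]
[[309.70691629   0.         326.37470803]
 [  0.         309.70691629 201.84081404]
 [  0.           0.           1.        ]] [[-1.55485764e-03 -9.99998330e-01  9.60056286e-04  9.00781439e-02]
 [ 9.60287861e-01 -1.76097494e-03 -2.79005595e-01 -4.28810382e-01]
 [ 2.79006820e-01  4.88116416e-04  9.60288996e-01 -5.97301400e-01]
 [ 0.00000000e+00  0.00000000e+00  0.00000000e+00  1.00000000e+00]] 4.0417 [ 1.10416345e-01 -1.21894874e-01  1.31815082e+00 -1.33383285e-04
  1.94562738e+00  1.68225729e+00]
```

View pics/w1.png

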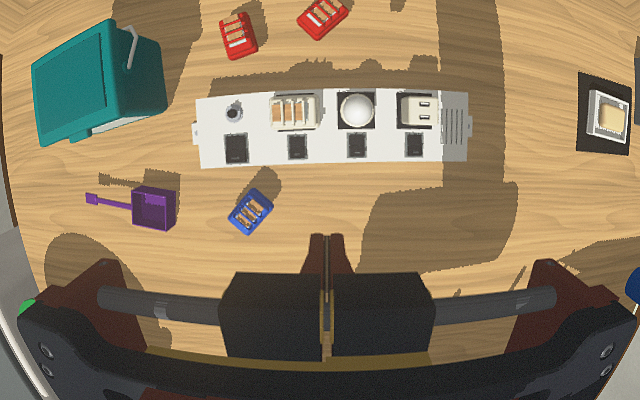

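The wrist view confirms it. The ivory device with three ribs over a brown tablet is at (294,112), in the left-hand socket behind the rocker at (297,147), next to the main switch at (236,149). The dome is at (356,110), the charger with two ports at (417,110) and the breaker at (234,113). Here is one enlarged crop, with the rocker measurements.

```bash
python3 - <<'E'
from h import *
import pickle
w=pickle.load(open("w.pkl","rb"));f=w["frame"]
cv2.imwrite("pics/crop.png",cv2.resize(f[80:175,190:350],None,fx=5,fy=5,interpolation=cv2.INTER_CUBIC))
g=f.max(2);m=(g<85).astype(np.uint8)
m[:, :195]=0;m[:,440:]=0;m[:95]=0;m[170:]=0
n,_,st,c=cv2.connectedComponentsWithStats(m)
for s,q in zip(st[1:],c[1:]):
    if s[4]>12: 
        ctr=(s[0]+s[2]/2-.5,s[1]+s[3]/2-.5)
        print(s,q.round(1),onplane(w,q,.043,True).round(4),onplane(w,ctr,.043,True).round(4),"z53",onplane(w,q,.053,True).round(4))
d=w["depth"];print("depth",d[113,234],d[147,297])
E
```

```text
[337  95  38  34 251] [349.  117.1] [0.575  0.0596 0.043 ] [0.5825 0.051  0.043 ] z53 [0.5751 0.0603 0.053 ]
[366  95   8  10  38] [370.8  97.7] [0.6015 0.0309 0.043 ] [0.599  0.0326 0.043 ] z53 [0.6009 0.0323 0.053 ]
[397  95  35  34 259] [407.  113.8] [ 0.5817 -0.0187  0.043 ] [ 0.5853 -0.0285  0.043 ] z53 [ 0.5817 -0.016   0.053 ]
[227 109  10   9  61] [231.8 112.9] [0.5843 0.2168 0.043 ] [0.5842 0.2172 0.043 ] z53 [0.5842 0.2137 0.053 ]
[279 130  13   2  14] [284.6 130.1] [0.5583 0.1446 0.043 ] [0.5577 0.144  0.043 ] z53 [0.5588 0.1433 0.053 ]
[226 135  21  28 497] [235.7 148.6] [0.5351 0.2132 0.043 ] [0.5353 0.2127 0.043 ] z53 [0.5362 0.2102 0.053 ]
[349 134  16  23 290] [356.3 144.6] [0.5384 0.0495 0.043 ] [0.5378 0.0492 0.043 ] z53 [0.5394 0.0505 0.053 ]
[407 134  16  22 288] [414.3 144.6] [ 0.5401 -0.0305  0.043 ] [ 0.5403 -0.0307  0.043 ] z53 [ 0.541  -0.0275  0.053 ]
[289 136  16  22 286] [296.7 146.6] [0.5358 0.1287 0.043 ] [0.536 0.129 0.043] z53 [0.5368 0.1278 0.053 ]
depth 0.38379174 0.40546918
```

View pics/crop.png

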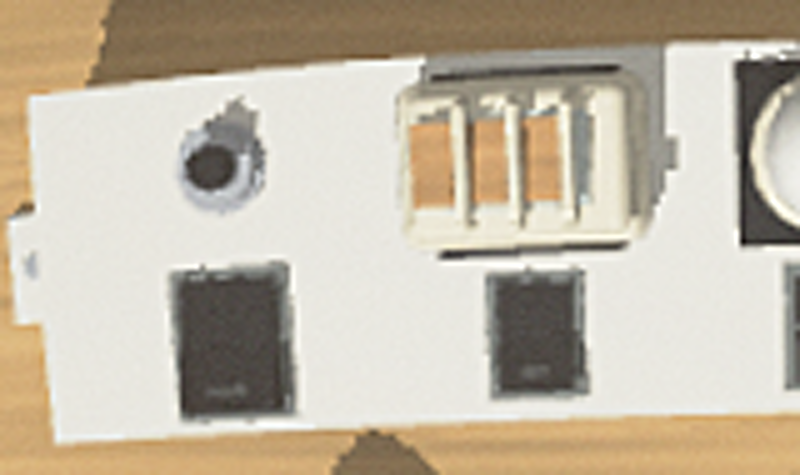

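The crop confirms the repeller (ivory, ribs over brown tablet) in socket a, with its rocker below it. Breaker first, then verify by depth.

```bash
cat >> h.py <<'E'
def press(x,y,z_contact,z_end,up=.12,yaw=np.pi/2+.027):
    from bench import move_to,move_l,state,hold
    q=quat(yaw)
    move_to([x,y,up],q); move_l([x,y,z_contact+.016],.15)
    move_l([x,y,z_end+.008],.025); hold(.15)
    s=state();print("press",s["ee_pos"].round(4),s["ft_force"].round(2))
    move_l([x,y,up],.15)
E
python3 - <<'E'
from bench import *
from h import *
import pickle
print(inverse_kinematics([.5842,.2137,.054],quat(np.pi/2+.027)))
press(.5842,.2137,.053,.0458,up=.15)
w=get_image("wrist");pickle.dump(w,open("w2.pkl","wb"));cv2.imwrite("pics/w2.png",w["frame"])
print(state()["time"],proj(w,np.array([.5842,.2137,.046]),True))
E
```

```text
[ 2.95995629e-01  1.86074459e-01  1.44075164e+00 -4.44089210e-16
  1.51476656e+00  2.68995629e-01]
press [0.5842 0.2137 0.0542] [-2.   -0.91  5.01]
7.7583 [328.18031431 203.29043217]
```

View pics/w2.png

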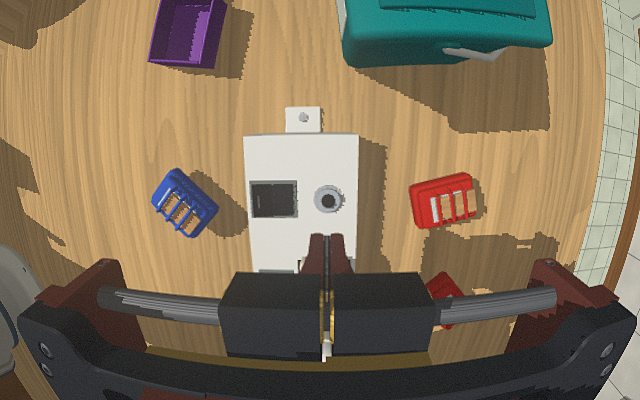

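The view shows the main rocker at (273,199) and the breaker in its collar at (328,199). Next I'll check the button's height from the depth, against the collar and deck.

```bash
cat >> h.py <<'E'
def zmap(w,u,v):
    o,d=ray(w,(u,v),True);k=-(w["view"][:3,:3]@d)[2];return (o+d*w["depth"][v,u]/k)[2]
E
python3 - <<'E'
from h import *
import pickle
w=pickle.load(open("w2.pkl","rb"))
for v in (195,199,203): print([round(zmap(w,u,v)*1000) for u in range(308,350,2)])
print([round(zmap(w,u,199)*1000) for u in range(244,304,3)])
E
```

```text
[36, 39, 39, 41, 39, 43, 43, 44, 45, 44, 47, 46, 43, 43, 42, 43, 40, 40, 38, 38, 38]
[37, 38, 39, 39, 40, 43, 44, 46, 45, 45, 47, 45, 47, 43, 44, 42, 43, 39, 38, 38, 38]
[38, 38, 38, 41, 39, 44, 43, 46, 46, 47, 45, 45, 47, 42, 43, 45, 40, 39, 38, 37, 38]
[0, 37, 40, 48, 47, 47, 47, 45, 44, 45, 41, 41, 42, 42, 41, 43, 42, 39, 37, 38]
```

The button top is at 46 mm, so the breaker is latched in. Now the main switch.

```bash
python3 - <<'E'
from bench import *
from h import *
import pickle
w=pickle.load(open("w2.pkl","rb"))
print(onplane(w,(273.5,199),.043,True))
press(.535-.018,.2128,.047,.0423,up=.15)
w=get_image("wrist");pickle.dump(w,open("w3.pkl","wb"))
c=[proj(w,np.array([.535+dx,.213,.043]),True).round().astype(int) for dx in(-.016,-.013,-.01,-.005,0,.005,.01,.013,.016)]
print([round(float(np.median([zmap(w,u,v+k) for k in(-3,-1,0,1,3)]))*1000,1) for u,v in c],state()["time"])
E
```

```text
[0.53607591 0.21543778 0.043     ]
press [0.517  0.2128 0.0502] [-0.55  0.14 -1.28]
[41.1, 41.4, 41.9, 42.3, 43.9, 44.8, 46.1, 47.1, 48.1] 10.5417
```

The near end of the main switch is down, so it's on. Now rocker a.

```bash
python3 - <<'E'
from bench import *
from h import *
import pickle
press(.536-.0165,.1286,.046,.0423,up=.15)
move_to([.50,.09,.30],quat(np.pi/2)) if False else move_to([.48,.09,.30],quat(0))
w=get_image("wrist");pickle.dump(w,open("w4.pkl","wb"));cv2.imwrite("pics/w4.png",w["frame"])
for n,x,y in(("main",.535,.213),("a",.536,.129),("b",.538,.0493),("c",.540,-.0306)):
    c=[proj(w,np.array([x+dx,y,.043]),True).round().astype(int) for dx in(-.011,-.008,-.005,0,.005,.008,.011)]
    print(n,[round(float(np.median([zmap(w,u+k,v) for k in(-4,-3,-2,-1,0,1,2,3,4)]))*1000,1) for u,v in c])
u,v=proj(w,np.array([.5842,.2137,.046]),True).round().astype(int)
print(np.median([zmap(w,u+i,v+j) for i in(-1,0,1) for j in(-1,0,1)]),state()["time"])
E
```

```text
press [0.5195 0.1286 0.0502] [-0.63  0.16  0.77]
main [41.6, 42.2, 42.7, 43.4, 44.7, 45.2, 46.7]
a [42.3, 42.0, 42.6, 42.9, 44.6, 45.7, 46.5]
b [46.3, 44.9, 44.6, 43.0, 42.4, 42.0, 42.4]
c [46.9, 45.3, 45.2, 43.7, 42.6, 42.2, 42.1]
0.04569419921491508 14.7167
```

View pics/w4.png

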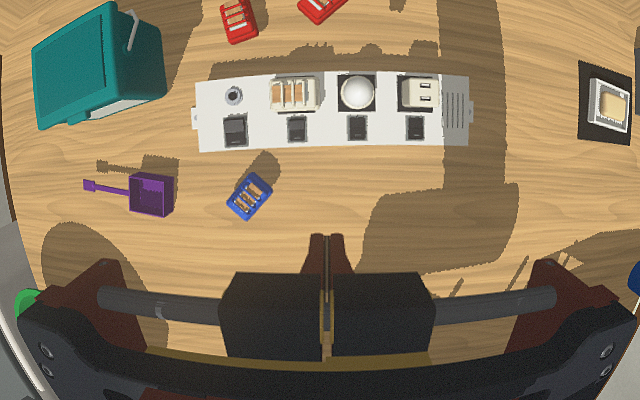

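The picture shows main (235,131) and rocker a (297,129) on, rockers b (357,128) and c (415,127) off, and the breaker (234,96) in. Everything else is in place and the arm is clear.

```bash
python3 -c "
from bench import *
print(job_done())"
```

```text
the job is handed in; nothing more can be done
None
```

I pressed the breaker in, then switched on the main, then only the repeller's socket (the left-hand one). The final image and depth check showed sockets b and c still off and nothing else moved, and I handed the job in at about 15 s of the 38 s limit.

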